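# Release the cam and push the tip-box carriage home

### The arm

A 6-joint arm with a two-finger parallel gripper is mounted at the origin on a cart in front of the work surface, level with it; the furniture and walls round the work are solid. World frame = base frame: x ahead of the robot, y to its left, z up, the work surface at z = 0. Lengths are in m, angles in degrees, forces in N, time in s.
With the tool pointing down it reaches from about 0.325 to 0.85 m from the base axis. Payload 15.5 kg.
Tool frame: the origin (TCP) lies midway between the tips of the shut fingers; the grasp point (between the pads) lies 19 mm behind it; y points along the fingers, x is the direction in which the jaws open and shut, and the axes are right-handed (so a half turn about y gives the same grasp; the last joint's range is limited). The gripper opens to 91 mm and grips with 3 to 60 N. Pads are 32 mm wide; open, the fingers measure 118 mm over their backs; the gripper's body (76 mm by 178 mm) begins 60 mm behind the grasp point.
Start: joints at [69.299, 28.281, 77.091, -0, 74.628, -5.472], TCP at [0.164, 0.603, 0.214] pointing down, gripper open.
Joint ranges: [-166.48, 166.48], [-47.26, 123.95], [12.59, 153.08], [-70.14, 250.14], [6.76, 159.57], [-176.63, 176.63]. Speed limits (degrees/s): [108.29, 108.29, 147.25, 172.46, 172.46, 172.46].

### API

Orientations are given as a 3x3 rotation matrix whose columns are the frame's x, y, z axes.
In Python, from bench import ctrl gives the robot as it stands. The module is installed in compiled form; this text tells all that it offers. Calls block until the motion is done:
- ctrl.goto(position, orientation): joint-space move of the TCP to a pose.
- ctrl.move_l(position, vel=0.15, ori=None, contact_N=None): straight line of the TCP; ori=None keeps the orientation; vel is the mean speed in m/s. With contact_N (N) it stops when the force on the tool has changed by that much, and returns True; else False.
- ctrl.movej(angles): joint-space move.
- ctrl.command_gripper(opening): opening from 0.0 (shut) to 1.0 (fully open); the grip force is fixed at half the most; returns when the fingers have stopped.
- ctrl.sleep(seconds).
- ctrl.ik(position, orientation): joint angles nearest the present ones, or None.
- ctrl.read_camera(name): name is "scene" or "side" or "wrist"; returns the picture (384x512x3 uint8, blue, green, red); there is no depth.
- ctrl.camera_params(name): a dict with "fx", "fy", "cx", "cy" (pixels), "pose" (4x4, takes a point from camera to world coordinates); the wrist camera has in their place "T_tool_cam" (4x4, takes a point from camera to tool coordinates, whose origin is the TCP and whose axes are the tool frame's). Camera axes: x right, y up, looking along -z (the intrinsics and any distortion apply to the point x, -y, -z); pixel columns grow to the right and rows downward; lengths in m; the calibration is good to about 2 mm. A picture is of the moment at which its call begins: read the wrist's pose just before it. camera_params takes no time and is no camera call.
A pose or a line that the arm cannot do raises ctrl.MotionError and nothing moves.
- ctrl.sign_off(): hands the job in, once; it reports no verdict.
Readings, each from a call of its own:
- ctrl.current_t(): time.
- ctrl.current_q(): joint angles.
- ctrl.current_dq(): joint speeds.
- ctrl.current_effort(): joint torques, N m.
- ctrl.current_tool_pos(): TCP position.
- ctrl.current_eef_rot(): TCP orientation.
- ctrl.current_contact_force(): force on the tool from outside, world axes, zero at the start.
- ctrl.current_wrist_torque(): the same for the moment, N m.
- ctrl.current_grip_width(): opening from 0.0 (shut) to 1.0 (fully open).
Only numpy, scipy, OpenCV 4.12 (cv2) and the standard library are available. Lean on these libraries where they do the work, as an engineer would, in place of code of your own. Each camera call takes 0.05 s, during which the arm holds its last target. There are 200 camera calls.

### The job

Swing the lever of the eccentric cam round until the lever lies in line between its two black index ticks, which brings the cam to its low point, and only then push the carriage with the tip box forward until it is fully home against its end stops. Do it all by gently pushing with the fingertips or the outside of the fingers: do not grip or pinch anything, do not lift the tip box out of its carriage, and leave the jar, the beaker and the roll of tape where they stand.

Things in the scene. Friction and masses are not known exactly. Their poses are not given: they have to be found in the camera images.
- feeder_base: Aluminium base plate of the tip-box feeder, fixed to the worktop, 12 mm thick. Origin on the worktop; the plate spans -105 to +115 mm in its x, +-75 mm in its y. +x is forward, the way the carriage travels, roughly away from the robot; +y is left, z up. Cam pivot at (60, 0) mm. 30 mm high steel end stops at x = 25 to 37, y = +-46 mm.
- cam_pivot (a point): Axis of the eccentric cam, 34 mm above the worktop (top of the disc; the hub reaches 45 mm). The cam is a steel disc, 60 mm diameter, 14 mm thick, its centre 16 mm off this vertical axis. A flat lever, 12 mm wide, its top 43 mm above the worktop, runs radially from the axis to the knob.
- cam (a joint): Cam angle, rad, positive counter-clockwise from above. 0 = low point: lever along the base's +y, the disc's bulge away from the carriage. Starts between -2.4 and -1.5 (lever forward or forward and right), the bulge barring the carriage. Range -2.7 to 0.8; friction 0.35 N m (6.5 N at the knob), stays where left. The carriage can reach home only within about 0.6 of 0.
- lever_knob (a point): Middle of the upright black knob at the end of the cam lever: a post of 16 mm diameter, 55 mm from the cam axis, from 43 to 80 mm above the worktop; this point is 62 mm above the worktop.
- index_mark (a point): Midway between two thin black index ticks on the base plate, beside its left edge: each 20 mm long, 22 mm apart, 14.5 mm above the worktop, at x = 60 +- 11, y = 52 to 72 mm in the base frame. The lever lies in line midway between them, seen from above, at the low point.
- carriage (a joint): Travel of the carriage in m along the base's +x. 0 = start (back), 0.034 = fully home against the end stops. About 2.5 N of friction; it stays where it is left.
- push_plate (a point): Middle of the rear face (robot side, facing the base's -x) of the carriage's push plate: 60 mm wide, 5 mm thick, 13 to 55 mm above the worktop; this point is 38 mm up, at x = -89 mm in the base frame at the start. The carriage is a white tray, 80 x 89 mm, with a steel follower roller in front.
- carriage_seat (a point): Centre of the carriage's inner floor, 19 mm above the worktop, axes as the base's. The tray's rim stands 8 mm above this floor.
- tip_box: Closed green pipette-tip box, 67 x 75 x 24 mm, 0.14 kg, standing loose in the carriage. Origin at the centre of its underside, on the carriage's floor; its top is 43 mm above the worktop. It rides along with the carriage.
- jar: Bystander: amber screw-cap jar, 56 mm diameter, 80 mm high, loose, to the left of the feeder. Origin at the centre of its underside.
- beaker: Bystander: small clear beaker, 57 x 66 mm, 71 mm high, loose, to the right of the feeder. Origin at the centre of its underside.
- tape: Bystander: roll of tape lying flat, 52 mm diameter, 19 mm high, loose, to the left of the feeder, nearer the robot. Origin at the centre of its underside.
Not all that is in view belongs to the job. There is more than one size of the tip_box; the job needs the largest.

How it is judged (in metres and radians):
On the way, in this order (a step that is already met when the one before it is completed fails the run):
1. the cam is turned to its low point while the carriage is still back (value of joint cam between -0.35 and 0.35 rad and value of joint carriage below 0.008 m), for 0.2 s.
2. the carriage is pushed fully home (value of joint carriage above 0.0315 m), for 0.2 s.
At the end, for the whole second after the job is handed in: The carriage is home (travel over 31.5 of 34 mm), the cam within 0.35 rad of its low point, and the tip box lies at rest in the carriage's tray (within 10 mm of its middle and 6 mm of its floor) (value of joint carriage above 0.0315 m and value of joint cam between -0.35 and 0.35 rad and x of tip_box in the frame of carriage_seat between -0.01 and 0.01 m and y of tip_box in the frame of carriage_seat between -0.01 and 0.01 m and z of tip_box in the frame of carriage_seat below 0.006 m and linear speed of tip_box below 0.02 m/s); the robot touches nothing.
It fails at once if the carriage is pushed forward (over 8 mm) while the cam is not at its low point (within 0.4 rad) (value of joint carriage above 0.008 m and not (value of joint cam between -0.4 and 0.4 rad)).
It fails at once if the tip box is lifted out of the carriage (over 8 mm) (z of tip_box in the frame of carriage_seat above 0.008 m).
It fails at once if the feeder is gripped or forced (finger force over 36 N) (contact force between the fingers and feeder_base above 36 N).
It fails at once if the tip box is gripped (finger force over 15 N) (contact force between the fingers and tip_box above 15 N).
It fails at once if the jar, the beaker or the tape is moved by more than 15 mm (distance of any of jar, beaker, tape from where it was at the start of the episode above 0.015 m).
It also fails if it takes over 51 s, if anything falls off the work surface, if the arm or the gripper's body presses on something with over 40 N, if the wrist force passes 120 N, or if a joint passes its speed limit or range.

## Working session

There is one attempt and no reset: what is moved stays moved. The work goes in short steps, each a Python script; the robot and the scene stay as the last script left them, time stands still between calls to the robot, and variables do not carry over. Pictures are saved under pics/ and viewed, about 8 in all and at most 12, crops included, and the job is handed in when it is done.

```bash
mkdir -p pics; python3 - <<'E'
from bench import ctrl
import cv2,numpy as np
a=ctrl.read_camera("scene");b=ctrl.read_camera("side")
cv2.imwrite("pics/scene.png",a);cv2.imwrite("pics/side.png",b)
cv2.imwrite("pics/both.png",np.vstack([a,b])[:, :]) 
np.set_printoptions(precision=4,suppress=True)
for n in("scene","side","wrist"):
  print(n,ctrl.camera_params(n))
print(ctrl.current_t(),ctrl.current_eef_rot(),ctrl.current_tool_pos())
E
```

```text
scene {'fx': 368.16762898172584, 'fy': 368.16762898172584, 'cx': 260.32777613206247, 'cy': 197.1741978057674, 'pose': array([[-0.4579,  0.388 , -0.7998, -0.2002],
       [-0.8887, -0.1776,  0.4227,  0.5022],
       [ 0.022 ,  0.9044,  0.4262,  0.4075],
       [ 0.    ,  0.    ,  0.    ,  1.    ]])}
side {'fx': 347.0820914831823, 'fy': 347.0820914831823, 'cx': 252.48239195285004, 'cy': 184.7874325400915, 'pose': array([[-0.9989,  0.0198, -0.0425,  0.4504],
       [-0.0468, -0.477 ,  0.8777,  0.9403],
       [-0.0029,  0.8787,  0.4774,  0.4927],
       [ 0.    ,  0.    ,  0.    ,  1.    ]])}
wrist {'fx': 301.4412238929693, 'fy': 301.4412238929693, 'cx': 257.98193286447895, 'cy': 191.189261373237, 'T_tool_cam': array([[ 1.    ,  0.0008,  0.0005,  0.0003],
       [ 0.0002,  0.2585, -0.966 , -0.1714],
       [-0.0009,  0.966 ,  0.2585,  0.0729],
       [ 0.    ,  0.    ,  0.    ,  1.    ]])}
0.1 [[ 0.2627 -0.0004 -0.9649]
 [ 0.9649 -0.0011  0.2627]
 [-0.0011 -1.      0.0001]] [0.164  0.6027 0.2134]
```

View pics/scene.png

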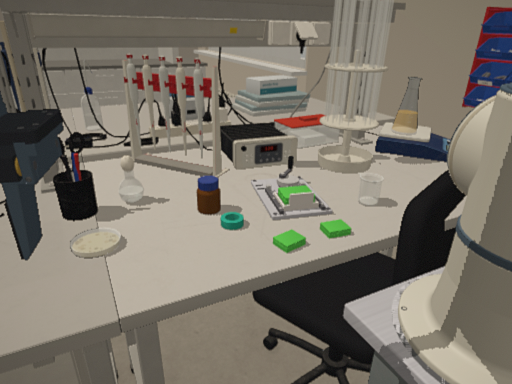

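View pics/side.png

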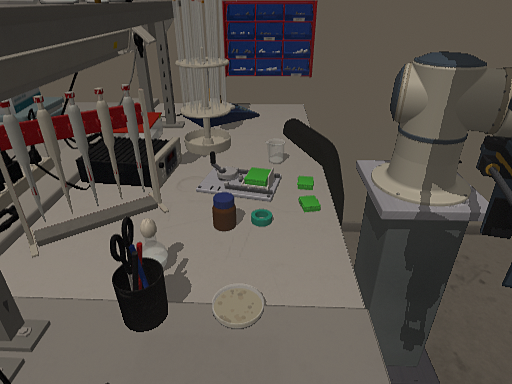

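Scene view: the feeder is at about (290,195), with the green box in its tray at (297,193) and the black knob at (291,162). Two smaller green boxes lie loose at (289,240) and (335,228). The jar is at (208,196), the tape at (232,221) and the beaker at (370,190). In the side view the feeder is at (245,182) and the knob at (213,158).

```bash
cat > h.py <<'E'
from bench import ctrl
import cv2,numpy as np
np.set_printoptions(precision=4,suppress=True)
def campose(n):
    p=ctrl.camera_params(n)
    if n!="wrist": return p,np.array(p["pose"])
    T=np.eye(4);T[:3,:3]=ctrl.current_eef_rot();T[:3,3]=ctrl.current_tool_pos()
    return p,T@p["T_tool_cam"]
def cast(p,T,u,v,z):
    d=T[:3,:3]@np.array([(u-p["cx"])/p["fx"],-(v-p["cy"])/p["fy"],-1]);o=T[:3,3]
    return o+d*(z-o[2])/d[2]
def proj(p,T,P):
    c=np.linalg.inv(T)@np.append(P,1);return np.array([p["cx"]-p["fx"]*c[0]/c[2],p["cy"]+p["fy"]*c[1]/c[2]])
E
python3 - <<'E'
from h import *
for n,L in(("scene",[("knob",291,162,.07),("box",297,193,.043),("jar",208,184,.08),("beaker",370,190,.035),("tape",232,221,.01)]),("side",[("knob",213,158,.062),("box",259,176,.043),("jar",224,200,.08),("beaker",277,151,.035),("tape",262,217,.01)])):
  p,T=campose(n)
  for k,u,v,z in L: print(n,k,cast(p,T,u,v,z))
a=cv2.imread("pics/scene.png")[140:260,180:400];b=cv2.imread("pics/side.png")[130:240,180:340]
cv2.imwrite("pics/c1.png",np.vstack([cv2.resize(a,(550,300),interpolation=2),cv2.resize(b,(436,300),interpolation=2) if 0 else cv2.copyMakeBorder(cv2.resize(b,(436,300),interpolation=2),0,0,0,114,0)]))
E
```

```text
scene knob [ 0.5975 -0.0109  0.07  ]
scene box [0.4682 0.05   0.043 ]
scene jar [0.5249 0.2524 0.08  ]
scene beaker [ 0.4216 -0.138   0.035 ]
scene tape [0.4618 0.222  0.01  ]
side knob [ 0.6163 -0.0164  0.062 ]
side box [0.4744 0.0606 0.043 ]
side jar [0.5493 0.2578 0.08  ]
side beaker [ 0.4199 -0.1422  0.035 ]
side tape [0.4619 0.2197 0.01  ]
```

View pics/c1.png

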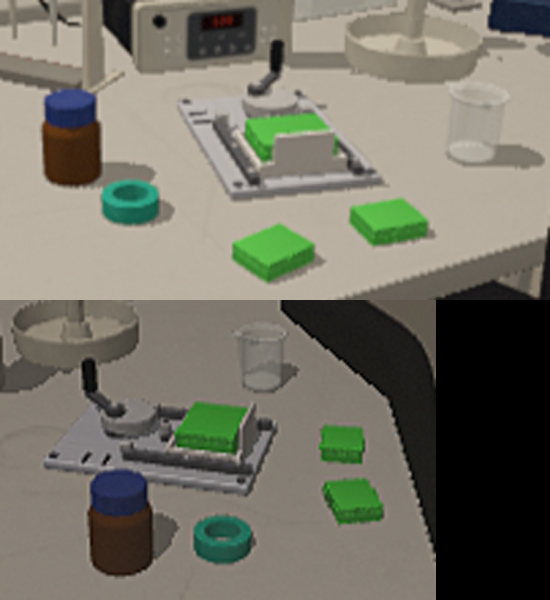

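The box in the tray is clearly the largest of the three green boxes: it fills the carriage, while the loose ones at scene (289,240) and (335,228) are smaller. I'll move above the feeder for one close look.

```bash
python3 - <<'E'
from h import *
R=np.array([[0,0,-1],[1,0,0],[0,-1,0]],float)
ctrl.goto([0.53,0.03,0.22],R); ctrl.command_gripper(0.0)
p,T=campose("wrist");a=ctrl.read_camera("wrist");cv2.imwrite("pics/w1.png",a)
np.save("T1.npy",T);print(ctrl.current_t(),T,ctrl.current_q())
cv2.imwrite("pics/w1b.png",cv2.resize(a,(800,600),interpolation=2))
E
```

```text
3.9333 [[ 0.0009 -0.966  -0.2584  0.4572]
 [ 1.      0.0008  0.0004  0.0304]
 [-0.0001 -0.2584  0.966   0.3914]
 [ 0.      0.      0.      1.    ]] [ -3.2071  20.3481  89.867    0.      69.7812 -93.2069]
```

View pics/w1b.png

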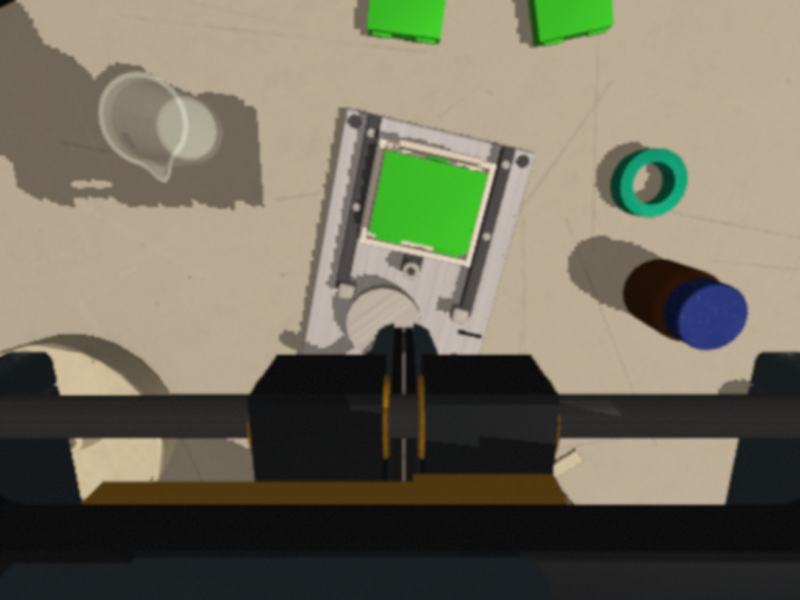

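```bash
python3 - <<'E'
from h import *
p=ctrl.camera_params("wrist");T=np.load("T1.npy")
s=.64
c=lambda u,v,z:cast(p,T,u*s-.2,v*s-.2,z)[:2]
rr,rl=c(346,108,.012),c(533,153,.012); le=c(490,318,.012)
a=cv2.imread("pics/w1.png");h=cv2.cvtColor(a,cv2.COLOR_BGR2HSV)
m=cv2.inRange(h,(50,150,80),(70,255,255));m[:80]=0;m[:, :200]=0
cn=max(cv2.findContours(m,0,2)[0],key=cv2.contourArea);P=np.array([c((u+.2)/s,(v+.2)/s,.043) for u,v in cn[:,0]],np.float32)
r=cv2.minAreaRect(P*1000);print("box",r)
y=(rl-rr);print("width",np.linalg.norm(y));print("yaw from rear",np.degrees(np.arctan2(-y[0],y[1])))
d=le-rl;print("yaw from left edge",np.degrees(np.arctan2(d[1],d[0])))
print(rr,rl)
# knob triangulation
A=[];b=[]
for n,u,v in(("scene",291,162),("side",213,158)):
  q,t=campose(n);d=t[:3,:3]@np.array([(u-q["cx"])/q["fx"],-(v-q["cy"])/q["fy"],-1]);d/=np.linalg.norm(d)
  M=np.eye(3)-np.outer(d,d);A.append(M);b.append(M@t[:3,3])
print("knob",np.linalg.lstsq(np.vstack(A),np.hstack(b),rcond=None)[0])
# second look, further forward
R=np.array([[0,0,-1],[1,0,0],[0,-1,0]],float)
ctrl.goto([0.68,0.0,0.22],R)
p,T=campose("wrist");a=ctrl.read_camera("wrist");cv2.imwrite("pics/w2.png",a);np.save("T2.npy",T)
cv2.imwrite("pics/w2b.png",cv2.resize(a,(800,600),interpolation=2))
E
```

```text
box ((478.5609436035156, 47.36323547363281), (73.88326263427734, 65.49629211425781), 77.22193908691406)
width 0.14658241536844768
yaw from rear -12.80374265655755
yaw from left edge -11.444535111029474
[ 0.4098 -0.0128] [0.4423 0.1301]
knob [ 0.6176 -0.0234  0.0603]
```

View pics/w2b.png

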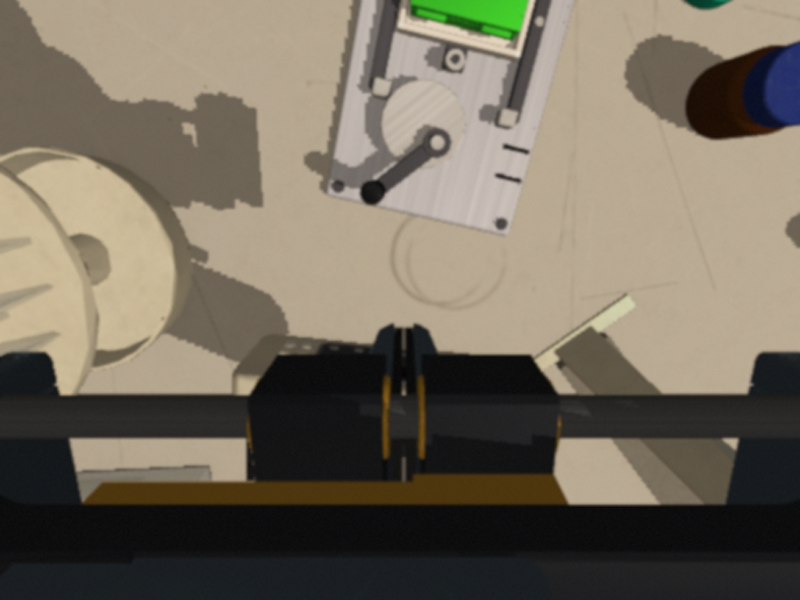

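Close view: the hub is at (438,142), the knob top at (371,192), the ticks at (515,149) and (508,178), and the front plate corners at (329,193) and (506,236). The carousel stands to the right, and the instrument is in front at about (310,350).

```bash
python3 - <<'E'
from h import *
p=ctrl.camera_params("wrist");T=np.load("T2.npy");s=.64
c=lambda u,v,z:cast(p,T,u*s-.2,v*s-.2,z)[:2]
fr,fl=c(329,194,.012),c(506,236,.012);y=fl-fr
print("front yaw",np.degrees(np.arctan2(-y[0],y[1])),np.linalg.norm(y))
yaw=np.radians(-12.6);ex=np.array([np.cos(yaw),np.sin(yaw)]);ey=np.array([-ex[1],ex[0]])
pv=c(438,142,.045);kn=c(371,192,.08);t=(c(515,149,.0145)+c(508,178,.0145))/2
print("pivot",pv,"base origin from pivot",pv-.06*ex,"from front corners",(fr+fl)/2-.115*ex,"ticks",t-.06*ex-.062*ey)
print("knob",kn,np.linalg.norm(kn-pv)); d=kn-pv
print("theta",np.arctan2(d@ey,d@ex)-np.pi/2)
rr,rl=np.array([.4098,-.0128]),np.array([.4423,.1301]);print("from rear",(rr+rl)/2+.105*ex)
print("box in base",[(np.array([.4786,.0474])-(pv-.06*ex))@e for e in(ex,ey)])
for n,(u,v),z in(("tower base right edge",(190,200),.0),("tower rim",(185,160),.04),("towerdisk",(90,250),.15),("instr left",(240,345),.07),("instr",(300,340),.07),("jartop",(0,0),.08)): print(n,c(u,v,z))
E
```

```text
front yaw -13.230086142965222 0.14473802574366823
pivot [0.5858 0.0245] base origin from pivot [0.5272 0.0376] from front corners [0.5268 0.0374] ticks [0.5277 0.0359]
knob [ 0.6185 -0.0206] 0.05567667330316078
theta -2.2935593638584
from rear [0.5285 0.0357]
box in base [np.float64(-0.04960087561432163), np.float64(-0.0010088440818256422)]
tower base right edge [ 0.6276 -0.1733]
tower rim [ 0.5975 -0.1558]
towerdisk [ 0.6449 -0.1611]
instr left [ 0.7268 -0.1181]
instr [ 0.723  -0.0744]
jartop [ 0.5088 -0.2353]
```

```bash
python3 - <<'E'
from h import *
def tri(*o):
  A=[];b=[]
  for n,u,v in o:
    q,t=campose(n);d=t[:3,:3]@np.array([(u-q["cx"])/q["fx"],-(v-q["cy"])/q["fy"],-1]);d/=np.linalg.norm(d)
    M=np.eye(3)-np.outer(d,d);A.append(M);b.append(M@t[:3,3])
  return np.linalg.lstsq(np.vstack(A),np.hstack(b),rcond=None)[0]
for a,b in(((345,156),(207,143)),((349,122),(205,108)),((354,69),(203,63))):
  P=tri(("scene",*a),("side",*b));q,t=campose("scene");dist=-(np.linalg.inv(t)@np.append(P,1))[2];print(P,"r~",28*dist/q["fx"])
ex=np.array([np.cos(np.radians(-12.8)),np.sin(np.radians(-12.8)),0]);ey=np.array([-ex[1],ex[0],0]);pv=np.array([.5858,.0245,0])
for th in np.linspace(-2.5,.05,7):
  L=-np.sin(th)*ex+np.cos(th)*ey;t=np.cross([0,0,1],L);R=np.c_[np.cross([0,0,-1],-L),[0,0,-1],-L]
  print(th,R[:,0]@t,pv+.055*L-.022*t,ctrl.ik(pv+.055*L-.022*t+[0,0,.055],R))
E
```

```text
[ 0.679  -0.2665  0.0187] r~ 0.09078455522562036
[ 0.6771 -0.2664  0.1407] r~ 0.08671897670342556
[ 0.6713 -0.2549  0.2967] r~ 0.08093809008720491
-2.5 1.0000000000000002 [ 0.588  -0.0347  0.    ] [ -9.1837  36.4681  91.3607  -0.      52.1712 -33.1442]
-2.075 1.0 [ 0.6122 -0.0285  0.    ] [ -8.2464  37.8863  87.7885  -0.      54.3252 -56.5576]
-1.65 1.0000000000000002 [ 0.6317 -0.0129  0.    ] [ -6.5813  39.0481  84.8899  -0.      56.0621 -79.2432]
-1.225 1.0 [0.6431 0.0094 0.    ] [  -4.4816   39.7527   83.1423   -0.       57.105  -101.4943]
-0.8 1.0000000000000002 [0.6442 0.0343 0.    ] [  -2.2495   39.8781   82.8322   -0.       57.2898 -123.6129]
-0.375 1.0 [0.635  0.0575 0.    ] [  -0.185    39.4023   84.0104   -0.       56.5873 -145.8991]
0.05 1.0 [0.617  0.0749 0.    ] [   1.417    38.4081   86.4838   -0.       55.1081 -168.6478]
```

```bash
cat >> h.py <<'E'
ex=np.array([np.cos(np.radians(-12.8)),np.sin(np.radians(-12.8)),0]);ey=np.array([-ex[1],ex[0],0]);pv=np.array([.5858,.0245,0])
def pose(th,off,z=.055):
    L=-np.sin(th)*ex+np.cos(th)*ey;t=np.cross([0,0,1],L)
    return pv+.055*L-off*t+[0,0,z],np.c_[np.cross([0,0,-1],-L),[0,0,-1],-L],t
E
python3 - <<'E'
from h import *
th=-2.29
P,R,t=pose(th,.042,.20); ctrl.goto(P,R)
P,R,t=pose(th,.042); hit=ctrl.move_l(P,.1,contact_N=4); print("down hit",hit)
f0=np.array(ctrl.current_contact_force())
P,R,t=pose(th,.012); hit=ctrl.move_l(P,.02,contact_N=3)
p=np.array(ctrl.current_tool_pos());L=np.cross(t,[0,0,1])
print(hit,"off",-(p-pv-.055*L)@t,p,f0,ctrl.current_contact_force(),ctrl.current_t())
E
```

```text
down hit False
True off 0.018064544822593398 [ 0.6034 -0.0305  0.0546] [ 0.338  -0.3343  0.6869] [-0.3624 -0.9132  0.4052] 8.2083
```

```bash
python3 - <<'E'
from h import *
off=.0178
for th in np.linspace(-2.29,0.0,15)[1:]:
  P,R,t=pose(th,off); hit=ctrl.move_l(P,.04,ori=R,contact_N=22)
  f=np.array(ctrl.current_contact_force());print(round(th,2),hit,f@t,np.linalg.norm(f),round(ctrl.current_t(),2))
  if hit: break
E
```

```text
-2.13 False -2.958120768542146 3.208098608286506 8.61
-1.96 False -3.225097482239695 4.013725296150469 8.99
-1.8 False -2.4664793302759467 3.7116972109747324 9.38
-1.64 False -2.6613998614166383 3.216924071157462 9.76
-1.47 False -1.8798762727192448 2.5051374063807845 10.14
-1.31 False -2.4767440626322843 2.8991236485127625 10.53
-1.14 False -1.8360241659555008 2.2629828926823796 10.91
-0.98 False -1.1642695094464472 2.4869561935399047 11.29
-0.82 False -2.3082629548225833 2.393574039037547 11.68
-0.65 False -1.8921781642995197 2.0832889158270533 12.06
-0.49 False -2.346934695640458 2.9962580445842053 12.44
-0.33 False -2.8765668633796664 3.6324503492994067 12.82
-0.16 False -2.6054634346458947 3.6215981044198187 13.21
0.0 False -3.495387253448137 4.200030676081488 13.59
```

```bash
python3 - <<'E'
from h import *
P,R,t=pose(0,.032);ctrl.move_l(P,.06);P[2]=.16;ctrl.move_l(P,.15)
R=np.array([[0,0,-1],[1,0,0],[0,-1,0]],float)
ctrl.goto([0.66,0.03,0.2],R)
p,T=campose("wrist");a=ctrl.read_camera("wrist");np.save("T3.npy",T);cv2.imwrite("pics/w3.png",a);print(ctrl.current_t(),T[:3,3])
cv2.imwrite("pics/w3b.png",cv2.resize(a,(800,600),interpolation=2))
for q in([*pv[:2],.045],):print(proj(p,T,q)/.64)
P,_,_=pose(0,0,.08);print(proj(p,T,P)/.64)
E
```

```text
16.0917 [0.587  0.0303 0.3708]
[394.4021 171.3619]
[482.4325 192.1455]
```

View pics/w3b.png

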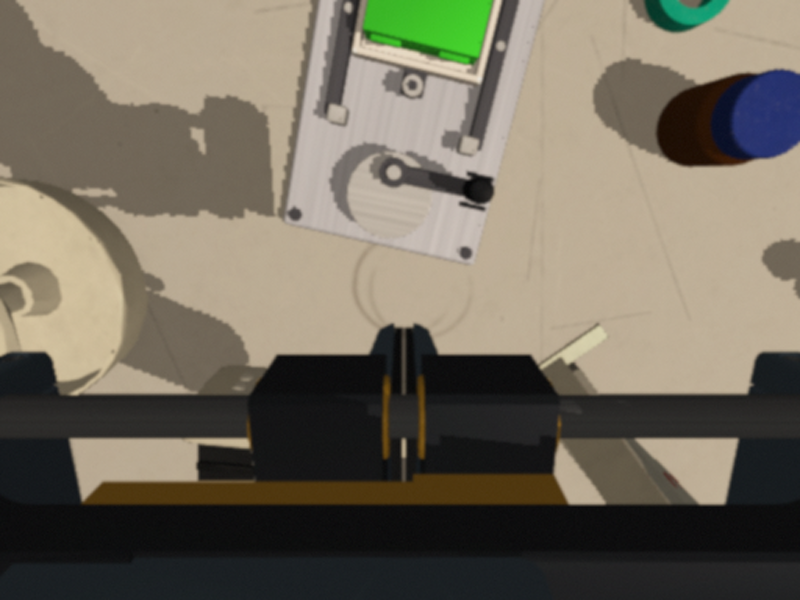

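The knob (481,190) and hub (394,172) are within 2 px of the positions predicted for θ=0, and the knob sits between the ticks. The carriage is still back, so next is the carriage push.

```bash
python3 - <<'E'
from h import *
p=ctrl.camera_params("wrist");T=np.load("T1.npy")
for u,v in((440,42),(540,45),(370,36)): print("smallbox",cast(p,T,u*.64,v*.64,.012))
O=pv-.06*ex; R=np.c_[np.cross([0,0,-1],-ex),[0,0,-1],-ex]
Q=lambda x,z:O+x*ex+[0,0,z]
ctrl.goto(Q(-.119,.16),R)
print("down",ctrl.move_l(Q(-.119,.036),.08,contact_N=4),ctrl.current_tool_pos())
hit=ctrl.move_l(Q(-.085,.036),.02,contact_N=2)
x=(np.array(ctrl.current_tool_pos())-O)@ex
print(hit,x,ctrl.current_contact_force(),ctrl.current_t())
E
```

```text
smallbox [0.3653 0.0572 0.012 ]
smallbox [0.3673 0.1302 0.012 ]
smallbox [0.3613 0.0064 0.012 ]
down False [0.4115 0.0642 0.0363]
True -0.105192707846228 [-0.1265  0.2637  0.218 ] 19.65
```

```bash
python3 - <<'E'
from h import *
O=pv-.06*ex
Q=lambda x,z:O+x*ex+[0,0,z]
hit=ctrl.move_l(Q(-.067,.036),.02,contact_N=10)
x=(np.array(ctrl.current_tool_pos())-O)@ex
print(hit,x,x+.1052,ctrl.current_contact_force(),ctrl.current_t())
ctrl.sleep(.3);print(ctrl.current_contact_force())
E
```

```text
True -0.07216015241030879 0.03303984758969121 [-0.4871  0.3013 -0.7208] 21.1833
[-0.2419  0.3447 -0.6342]
```

```bash
python3 - <<'E'
from h import *
O=pv-.06*ex
Q=lambda x,z:O+x*ex+[0,0,z]
X=lambda:(np.array(ctrl.current_tool_pos())-O)@ex
hit=ctrl.move_l(Q(-.066,.036),.01,contact_N=14);print(hit,X()+.1052)
ctrl.move_l(Q(-.115,.036),.08);ctrl.move_l(Q(-.115,.2),.15)
R=np.array([[0,0,-1],[1,0,0],[0,-1,0]],float)
ctrl.goto([0.66,0.03,0.25],R)
p,T=campose("wrist");a=ctrl.read_camera("wrist");np.save("T4.npy",T);cv2.imwrite("pics/w4.png",a);print(ctrl.current_t())
cv2.imwrite("pics/w4b.png",cv2.resize(a,(800,600),interpolation=2))
h=cv2.cvtColor(a,cv2.COLOR_BGR2HSV);m=cv2.inRange(h,(50,150,80),(70,255,255))
for c in cv2.findContours(m,0,2)[0]:
  if cv2.contourArea(c)>300:
    W=np.array([cast(p,T,u,v,.043) for u,v in c[:,0]])-O;print("box base x",(W@ex).min(),(W@ex).max(),"y",(W@ey).min(),(W@ey).max())
E
```

```text
True 0.03300271689378029
24.875
box base x -0.048697279713540646 0.01810163478502189 y -0.038250967315629825 0.036109688102167775
```

View pics/w4b.png

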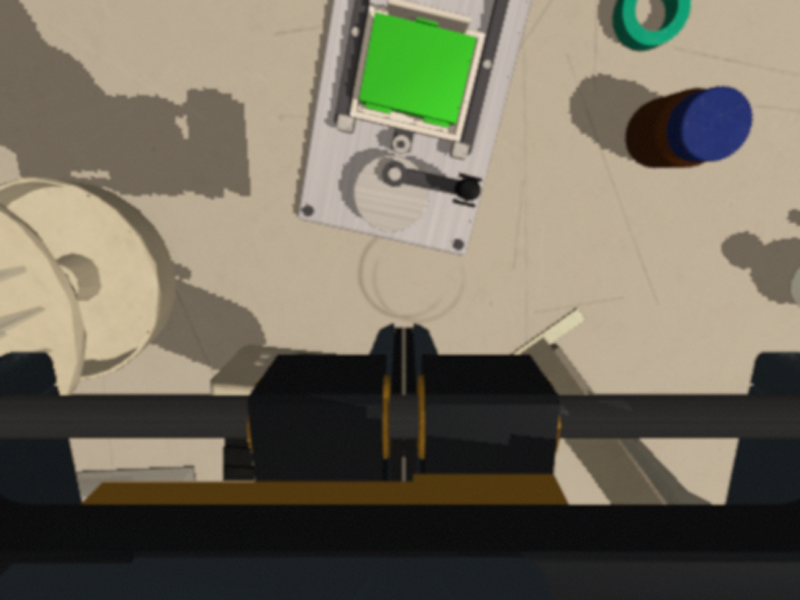

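The tray front is against the end stops at (345,122) and (460,150), the lever is still between the ticks, and the box sits centred in the tray. Its centre moved from -49.6 to -15.3 mm, which is 34 mm of travel.

```bash
python3 -c "
from bench import ctrl
ctrl.sign_off();print(ctrl.current_t())"
```

```text
the job is handed in; nothing more can be done
the job is handed in; nothing more can be done
```

The job is done and handed in at about 25 s of the 51 s allowed. The sign-off reports no verdict, so the checks below are my own.

**What I did:** With the gripper shut, I swept the cam lever from about -2.29 rad to the low point, pushing the knob with the outside of the fingers. I looked to confirm the lever was in line, then pushed the carriage home at its push plate.

**Last checks:**
- **Cam:** the lever still lay between the index ticks in the final picture. Right after the sweep, hub and knob were within 2 px of where the low point should put them.
- **Carriage:** two pushes, at 10 N and 14 N thresholds, stopped at the same place. The tool had travelled 33.0 mm from first contact, while the box centre moved 34.3 mm in the images. The two differ by about 1 mm, but both exceed the 31.5 mm needed.
- **Tip box:** it was centred in the tray.
- **Bystanders:** the jar and tape looked undisturbed in the final picture. The beaker was not in that view; the arm never went near it. I did not measure any of the three.
- **Forces:** the highest I printed was about 4 N, plus the 10 and 14 N stops, against the 36 N limit.

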